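# Fasten the specimen arm to the microscope light stage

### The arm

A 6-joint arm with a two-finger parallel gripper is mounted at the origin on the work surface. World frame = base frame: x ahead of the robot, y to its left, z up, the work surface at z = 0. Lengths are in m, angles in rad, forces in N, time in s.
With the tool pointing down it reaches from about 0.325 to 0.9 m from the base axis. Payload 6.1 kg.
Tool frame: the origin (TCP) lies on the centre line of the jaws, within the pads' length; the fingertips stand 19 mm ahead of it and the grasp point (between the pads) is the TCP (manip.tip_extent is the distance from the TCP to the fingertips, in m); y points along the fingers, z is the direction in which the jaws open and shut, and the axes are right-handed (so a half turn about y gives the same grasp; the last joint's range is limited). The gripper opens to 85 mm and grips with 20 to 120 N. Pads are 22 mm wide; open, the fingers measure 114 mm over their backs; the gripper's body (76 mm by 85 mm) begins 54 mm behind the grasp point. The pads swing forward as they close: fully open they stand 13 mm farther back than shut.
Start: joints at [-1.39, 0.22, 1.526, -0, 1.395, -0.126], TCP at [0.189, -0.596, 0.25] pointing down, gripper open.
Joint ranges: [-2.98, 2.98], [-0.91, 2.08], [0.09, 2.57], [-1.24, 4.39], [0.2, 2.65], [-2.68, 2.68]. Speed limits (rad/s): [2.57, 2.57, 3.01, 3.14, 3.14, 3.14].

### API

Orientations are given as a unit quaternion [x, y, z, w].
In Python, from rig import sensors, cams, manip gives the robot as it stands. The module is installed in compiled form; this text tells all that it offers.
- The arm moves only by the shell command python3 -m jog 'ROWS'. ROWS is JSON, a list of rows, each a list of 3 entries, a list of its own where there are three numbers: the turn, a rotation vector about the tool's x, y, z in rad, then the shift along the tool's x, y, z in m, then the finger opening in m, from 0 to 0.0854. In form: [[[ax, ay, az], [dx, dy, dz], claw], ...]. A call has 1 to 12 rows; each row shifts and turns the commanded pose from where the row before left it, along the tool's axes as they then stand; what a row does not reach is not made up. A row lasts 1/10 s, in which the tool goes at most 50 mm and 8.59 degrees, less where a joint would pass 70% of its speed; a pose out of reach is approached as far as the arm can. A call is refused whole if a number of a shift passes 0.05 or a number of a turn 0.15, either way. A call with a gripper value outside its range is refused whole. The fingers move at their own pace and stop on an object; the grip force is fixed at half the most. Time passes only in rows, so rows that do not move let the fingers close. It gives the time, the measured TCP pose, the force and the opening at its end, in the units of the state.
- sensors.state(): the state, without advancing time (a new reading comes with each control period).
- cams.camera(name): name is "side" or "top"; returns (picture, depth): 384x512x3 uint8, red, green, blue; 384x512 float32, m along the optical axis (not along the pixel's ray), 0 where there is no reading.
- cams.camera_info(name): a dict with "camera_matrix" (3x3 intrinsics, pixels), "k1" (the pictures are not rectified: a ray, as slopes to the right and down, at radius r is drawn at 1 + k1 r^2 times it, then the intrinsics apply), "rvec" (rotation vector, rad) and "tvec" (3), from world to camera coordinates, as OpenCV has them. Camera axes: x right, y down, z forward; pixel columns grow to the right and rows downward; lengths in m; the calibration is good to about 2 mm. A picture is of the moment at which its call begins. camera_info takes no time and is no camera call.
- manip.job_done(): hands the job in, once; it reports no verdict.
Trained networks look in the newest picture that a camera, given by its name, has taken for a name from the list of things; names that differ only in an ending like _2 or _b are one class to them, and where a whole thing is asked for, a point or a joint stands for the part that bears it (a point fixed in the world has none). Each returns a list of dicts, best first, with "confidence" (0 to 1); they miss things now and then, are a little off and sometimes report something else, mostly with a low value. They report only what shows in the picture. A call takes as long as a camera call. They do not tell look-alikes from the thing itself.
- cams.look_for(thing, camera): "extent" ([centre column, centre row, width, height] in pixels, round what is visible of it).
The state is a dict: "time_s": time; "qpos": joint angles; "joint_velocities": joint speeds; "effort": joint torques, N m; "position": TCP position; "orientation": TCP orientation; "force": force on the tool from outside, world axes, zero at the start; "wrist_torque": the same for the moment, N m; "opening": finger opening in m.
Only numpy, scipy, OpenCV 4.12 (cv2) and the standard library are available. Lean on these libraries where they do the work, as an engineer would, in place of code of your own. Each camera call takes 0.05 s, during which the arm holds its last target. There are 200 camera calls.

### The job

Fasten the specimen arm to the microscope's light stage with the red quarter-turn thumbscrew: put the screw tip down into the arm's slot and, pressing only lightly so the brass is not scored, slide arm and screw along the channel until the tip drops through the matching slot in the hidden brass strip. Push the screw fully home, give it a quarter turn so that its wings lie along the channel, and let go; leave the dish, jar and brush alone.

Things in the scene. Friction and masses are not known exactly. Their poses are not given: they have to be found in the camera images.
- stage: Fixed cream light stage, a box 260 (x) x 150 (y) x 48 mm high with a lit window on top at x = +68 mm; origin at the centre of its underside, z up. On the top a guide channel runs along the stage's x: two steel rails 100 mm long, 8 mm wide, 5 mm high, 42 mm apart inside, from x = -100 to 0 mm. All forces of the screw on the stage count those on its brass strip.
- stage_mark (a point): Point on the stage top (z = 48 mm in the stage frame) on the channel's centre line at x = -40 mm; two black marks outside the rails point at it. The slot hidden in the brass strip under the specimen arm lies on the centre line, anywhere from 8 mm before to 8 mm beyond this mark along the stage's x: find it by feel.
- strip_level (a point): Point on the upper face of the brass strip, 1 mm below stage_mark. The strip is 6 mm thick, clamped (it does not move) and spans an opening 40 mm (x) by 28 mm (y) in the stage top, with 15 mm of free cavity below. It has one through slot, 9 mm along the channel and 16.5 mm across, square-edged. The slot is covered by the specimen arm; this point is not its place.
- holder: Loose aluminium specimen arm, about 0.2 kg, flat in the channel on the stage top, free to slide along it (1 mm side play): bar 40 mm wide, 6 mm thick, x = -32 to +80 mm. Origin: underside, middle of its through slot, 10 mm along x (the channel) by 18 mm across. Its x points as the stage's x. At the start its slot is 18 to 36 mm on the -x side of the mark (stage frame).
- holder_cup (a point): Top centre of the cream specimen dish fixed on the arm's far end: x = +102 mm, 18 mm above the arm's underside. The dish is 48 mm across, on a 60 mm round plate; a small stone on it reaches 24 mm.
- screw: Red-winged quarter-turn thumbscrew, loose, 0.06 kg, upright in the rack. Origin on its axis at the underside of its steel flange (34 mm across, 4 mm thick); z up to the wings, x along the wings. Wing grip: 26 mm (x) by 10 mm thick (y), 4 to 28 mm above the origin. Origin above the stage origin: 69 mm with its nose on the strip (70 on the stage top), 54 fully home, flange on the arm.
- screw_nose (a point): Lower end of the screw, on its axis 22 mm below its origin. The flat cross tip, 14 mm (screw x) by 6 mm (y), lies 15 to 20 mm below the origin, the smaller nose (11 x 3.6 mm) below it, a 6 mm round shank above. The tip passes the slots of arm and strip only with screw x across the channel; fully home it is below the strip, turns freely, and locks with x along the channel.
- rack: Fixed wooden block 80 x 60 x 34 mm high, origin at the centre of its underside; the screw stands in the slot in its middle (18 mm in x, 10 mm in y, 27 mm deep), its flange resting on the block's top.
- dish: Loose white dish, 84 mm across and 16 mm high, origin at its underside. Leave alone.
- jar: Loose amber jar, 48 mm across and 65 mm high, origin at its underside. Leave alone.
- brush: Loose brush 160 mm long lying on the table, along its own x. Leave alone.
Mind the look-alikes: they are no part of the job. Leave any blue look-alike of the holder alone.

How it is judged:
By the outcome, as a careful person would: the job done as asked, in the order asked, and still so for the second after the job is handed in, with the robot touching nothing.
It also fails if it takes over 72 s, if anything falls off the work surface, if the arm or the gripper's body presses on something with over 40 N, if the wrist force passes 120 N, or if a joint passes its speed limit or range.

## Working session

There is one attempt and no reset: what is moved stays moved. The work goes in short steps, Python scripts to look and compute and a shell command to move; the robot and the scene stay as the last step left them, time stands still between calls to the robot, and variables do not carry over. Pictures are saved under pics/ and viewed, about 8 in all and at most 12, crops included, and the job is handed in when it is done.

```bash
mkdir -p pics
cat > h.py <<'E'
import numpy as np, cv2
from rig import sensors, cams, manip
from scipy.spatial.transform import Rotation as R
def cam(n):
    i=cams.camera_info(n); return np.array(i["camera_matrix"]),i["k1"],cv2.Rodrigues(np.array(i["rvec"],float))[0],np.array(i["tvec"],float)
def ray(n,u,v):
    K,k1,Rm,t=cam(n)
    p=cv2.undistortPoints(np.array([[[u,v]]],float),K,np.array([k1,0,0,0.]))[0,0]
    return -Rm.T@t, Rm.T@np.array([p[0],p[1],1.])
def at_z(n,u,v,z):
    o,d=ray(n,u,v); return o+d*(z-o[2])/d[2]
def at_d(n,u,v,dep):
    o,d=ray(n,u,v); return o+d*dep
def proj(n,P):
    K,k1,Rm,t=cam(n)
    return cv2.projectPoints(np.array(P,float).reshape(-1,1,3),cv2.Rodrigues(Rm)[0],t,K,np.array([k1,0,0,0.]))[0][:,0]
E
python3 - <<'E'
from h import *
for n in("side","top"):
    im,d=cams.camera(n); cv2.imwrite(f"pics/{n}0.png",im[:,:,::-1]); np.save(f"{n}0.npy",d)
    o,dd=ray(n,256,192); print(n,o.round(3),dd.round(3))
    for t in("screw","holder","rack","stage","holder_cup"):
        for r in cams.look_for(t,n)[:3]: print(n,t,round(r["confidence"],2),np.round(r["extent"],1))
a,b=cv2.imread("pics/side0.png"),cv2.imread("pics/top0.png")
s=sensors.state(); print(s["time_s"],s["position"],s["orientation"],s["force"])
E
```

```text
side [ 0.347 -0.6    0.555] [ 0.227  0.705 -0.672]
side screw 0.53 [294.6 253.3  17.3  19.7]
side holder 0.98 [239.5 136.8  39.   37.8]
side holder 0.62 [156.3 171.2  49.6  41.5]
side rack 0.63 [293.9 265.6  56.5  54.5]
side stage 0.82 [242.5 147.3  94.   78.4]
side holder_cup 0.86 [156.6 168.4  55.7  38.5]
side holder_cup 0.65 [240.1 136.7  40.1  37.4]
top [ 0.369 -0.059  0.99 ] [ 0.173  0.003 -0.985]
top screw 0.64 [337.6 198.1   9.2  16.1]
top holder 0.87 [171.3 187.9  69.3  26.9]
top holder 0.55 [167.1 282.1  48.8  61.8]
top rack 0.72 [338.3 200.4  34.4  37.1]
top stage 0.68 [170.2 189.4 118.7  78.9]
top holder_cup 0.89 [170.3 189.1  68.4  26.2]
top holder_cup 0.76 [169.4 282.6  51.5  64.7]
0.6 [ 0.18873676 -0.59582726  0.25032136] [ 0.10805333 -0.69878685  0.69881979 -0.10803846] [0.3252661  0.47897828 0.51804804]
```

Run:
```python
import cv2,numpy as np
b=cv2.imread("pics/top0.png")[120:330,90:390]
cv2.imwrite("pics/top_crop.png",cv2.resize(b,(800,560),interpolation=cv2.INTER_CUBIC))
a=cv2.imread("pics/side0.png")[70:320,100:380]
cv2.imwrite("pics/side_crop.png",cv2.resize(a,(672,600),interpolation=cv2.INTER_CUBIC))
```

```text
(no output)
```

View pics/top_crop.png

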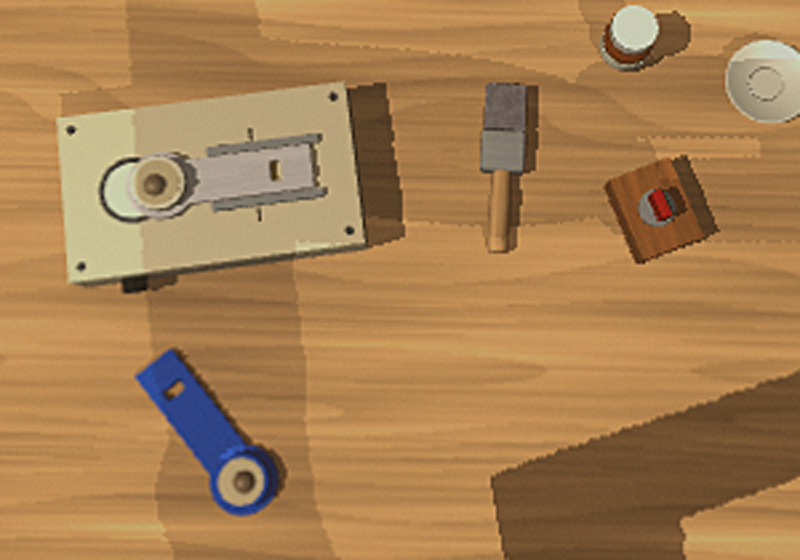

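View pics/side_crop.png

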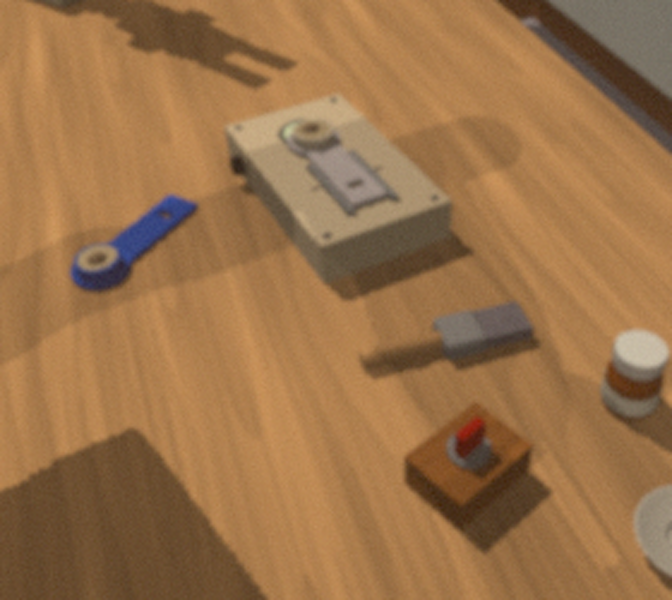

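Top: screw (red wings, grey flange) in the rack at full-image px (337,197), silver arm in the stage channel with its slot at about (194,184), marks at (184,170)/(187,200). The blue look-alike arm at (167,282) is to be left alone; there is only one red screw. Next I measure by depth and color.

```bash
cat >> h.py <<'E'
def cloud(n,d):
    K,k1,Rm,t=cam(n); v,u=np.mgrid[:384,:512]
    p=cv2.undistortPoints(np.stack([u,v],-1).reshape(-1,1,2).astype(float),K,np.array([k1,0,0,0.]))[:,0]
    P=np.c_[p,np.ones(len(p))]*d.reshape(-1,1)
    W=(P-t)@Rm; W[d.ravel()==0]=np.nan
    return W.reshape(384,512,3)
def rect(P):
    (c,wh,a)=cv2.minAreaRect(np.float32(P[:,:2]*1000)); return np.round(c,1),np.round(wh,1),round(a,2)
E
python3 - <<'E'
from h import *
for n,win in(("top",(110,130,232,230)),("side",(190,100,300,200))):
    im=cv2.imread(f"pics/{n}0.png").astype(int); d=np.load(f"{n}0.npy"); W=cloud(n,d)
    m=np.zeros((384,512),bool); u0,v0,u1,v1=win; m[v0:v1,u0:u1]=1
    s=m&(np.abs(W[...,2]-.048)<.006)
    print(n,"stage",rect(W[s]),s.sum(),np.nanmedian(W[s][:,2]), "table z",np.nanmedian(W[300:,:,2]))
    red=(im[...,2]>120)&(im[...,1]<60)&(im[...,0]<70)
    v,u=np.nonzero(red); print(" red n",len(u),u.mean(),v.mean(),u.min(),u.max(),v.min(),v.max(),"z",np.nanmax(W[red][:,2]),np.nanmedian(W[red],0))
    k={"top":(338,200),"side":(294,265)}[n]
    rk=np.zeros_like(m); rk[k[1]-35:k[1]+35,k[0]-30:k[0]+30]=1
    r=rk&(np.abs(W[...,2]-.034)<.004); print(" rack",rect(W[r]),r.sum())
    if n=="top":
        for nm,(x,y) in dict(c1=(71,130),c2=(333,97),c3=(349,230),c4=(81,266)).items():print(nm,at_z(n,x/2.667+90,y/2.667+120,.048).round(4))
        for nm,(x,y,z) in dict(m1=(251,133,.048),m2=(260,214,.048),slot=(277,170,.054),cup=(157,185,.066)).items(): print(nm,at_z(n,x/2.667+90,y/2.667+120,z).round(4))
        print(at_z(n,u.mean(),v.mean(),.062))
    else:
        for nm,(x,y,z) in dict(m1=(378,167,.048),m2=(314,188,.048),slot=(356,184,.054)).items(): print(nm,at_z(n,x/2.4+100,y/2.4+70,z).round(4))
a=cv2.imread("pics/top0.png")[155:225,110:235]; cv2.imwrite("pics/st.png",cv2.resize(a,(800,448),interpolation=cv2.INTER_CUBIC))
E
```

```text
top stage (array([541.7, 153.7]), array([150.5, 261.3]), 9.21) 6158 0.04743016298634141 table z -0.00023494253120387616
 red n 41 337.2682926829268 194.390243902439 320 341 139 201 z 0.06375873350827979 [ 0.52781167 -0.24932198  0.06057643]
 rack (array([ 528.2, -249.6]), array([79.8, 60.6]), 22.29) 690
c1 [0.5828 0.2784 0.048 ]
c2 [0.6199 0.0459 0.048 ]
c3 [0.4983 0.0264 0.048 ]
c4 [0.461  0.2591 0.048 ]
m1 [0.5844 0.1181 0.048 ]
m2 [0.5108 0.1059 0.048 ]
slot [0.5499 0.092  0.054 ]
cup [0.5315 0.1937 0.066 ]
[ 0.53130004 -0.24782258  0.062     ]
side stage (array([545.8, 155.3]), array([152.5, 267.4]), 8.99) 2639 0.04968047364789938 table z 0.0009348131090153009
 red n 47 295.3404255319149 247.9787234042553 290 301 244 252 z 0.06450659696890865 [ 0.53091996 -0.24909342  0.06321574]
 rack (array([ 530.8, -248.8]), array([81.6, 60.3]), 22.3) 954
m1 [0.5898 0.1231 0.048 ]
m2 [0.5137 0.1106 0.048 ]
slot [0.5549 0.093  0.054 ]
```

View pics/st.png

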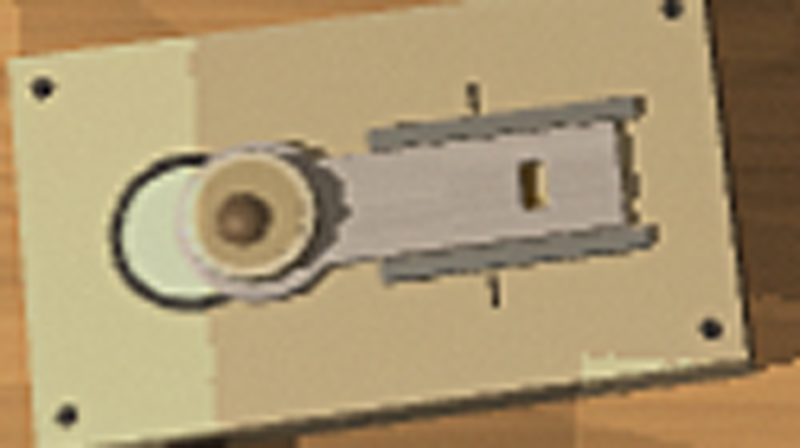

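Stage x-axis is at about 99.1° in world. Mark, slot and rack are consistent with the given sizes (80x60, 260x150; slot about 20 mm before the mark). The two cameras differ by about 3 mm, so I average them now and correct relatively later.

```bash
cat >> h.py <<'E'
def plan(xyz,yaw):
    s=sensors.state(); M=R.from_quat(s["orientation"]).as_matrix(); p=np.array(s["position"])
    y0=np.degrees(np.arctan2(M[1,2],M[0,2])); dy=(yaw-y0+90)%180-90
    M2=R.from_euler("z",dy,degrees=True).as_matrix()@M
    print("t",s["time_s"],"pos",p.round(4),"jaw yaw",round(y0,2),"down",M[:,1].round(4),"q6",round(s["qpos"][5],3),"F",np.round(s["force"],1),"open",round(s["opening"],4))
    print("turn tool y (rad):",round(-np.radians(dy),4),"| shift before turn",(M.T@(np.array(xyz)-p)).round(4),"| after turn",(M2.T@(np.array(xyz)-p)).round(4))
E
python3 -c "
from h import *
plan([.5297,-.2490,.18],112.3); print(manip.tip_extent)"
```

```text
t 0.6 pos [ 0.1887 -0.5958  0.2503] jaw yaw -72.42 down [-0. -0. -1.] q6 -0.126 F [0.3 0.5 0.5] open 0.0853
turn tool y (rad): -0.0824 | shift before turn [-0.4298  0.0703 -0.2277] | after turn [-0.4471  0.0703 -0.1915]
0.019
```

```bash
python3 -m jog '[[[0,-0.0824,0],[0,0,0],0.05],[[0,0,0],[-0.0447,0.007,-0.01915],0.05],[[0,0,0],[-0.0447,0.007,-0.01915],0.05],[[0,0,0],[-0.0447,0.007,-0.01915],0.05],[[0,0,0],[-0.0447,0.007,-0.01915],0.05],[[0,0,0],[-0.0447,0.007,-0.01915],0.05],[[0,0,0],[-0.0447,0.007,-0.01915],0.05],[[0,0,0],[-0.0447,0.007,-0.01915],0.05],[[0,0,0],[-0.0447,0.007,-0.01915],0.05],[[0,0,0],[-0.0447,0.007,-0.01915],0.05],[[0,0,0],[-0.0447,0.007,-0.01915],0.05],[[0,0,0],[0,0,0],0.05]]'
python3 - <<'E'
from h import *
plan([.5297,-.2490,.0605],112.3)
ims=[]
for n,c in(("top",(338,200)),("side",(294,250))):
    im,d=cams.camera(n); u,v=c; ims.append(cv2.resize(im[v-50:v+40,u-50:u+50,::-1],(400,360),interpolation=cv2.INTER_CUBIC))
    s=sensors.state(); print(n,"tcp px",proj(n,[s["position"],np.array(s["position"])-[0,0,.019]]).round(1))
cv2.imwrite("pics/g1.png",np.hstack(ims))
E
```

```text
time_s: 1.8
position: [0.5325, -0.244, 0.1793]
orientation: [-0.138, 0.694, -0.693, 0.139]
force: [-0.8, 0.6, -0.4]
opening: 0.0498
t 1.8 pos [ 0.5325 -0.244   0.1793] jaw yaw -67.37 down [ 3.0e-04  2.4e-03 -1.0e+00] q6 0.61 F [-0.8  0.6 -0.4] open 0.0498
turn tool y (rad): 0.0058 | shift before turn [0.0046 0.1188 0.0038] | after turn [0.0046 0.1188 0.0038]
top tcp px [[348.  185. ]
 [345.9 186.7]]
side tcp px [[298.6 200.1]
 [298.  208.7]]
```

View pics/g1.png

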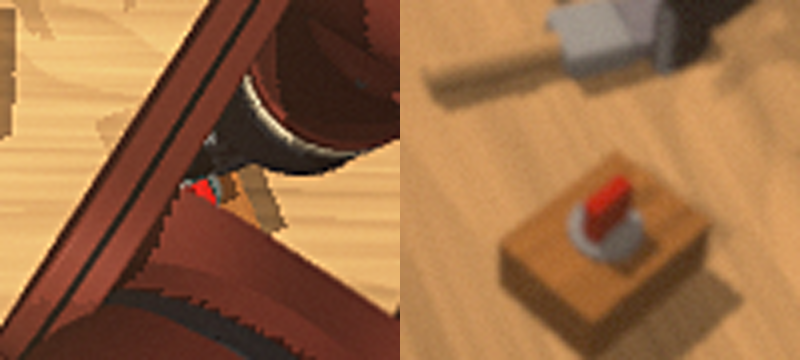

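Side view: the screw is at about full px (294,252), upright with the flange on the rack. The arm is blocking most of the top view. Descending now.

```bash
python3 -m jog '[[[0,0.006,0],[0.0046,0.03,0.0038],0.05],[[0,0,0],[0,0.03,0],0.05],[[0,0,0],[0,0,0],0.05],[[0,0,0],[0,0,0],0.05]]'
python3 - <<'E'
from h import *
plan([.5297,-.2490,.0605],112.3)
s=sensors.state(); p=np.array(s["position"])
for n in("top","side"):
    im,d=cams.camera(n); 
    red=(im[...,0]>120)&(im[...,1]<60)&(im[...,2]<70); red[:235 if n=="side" else 180]=0
    v,u=np.nonzero(red); print(n,len(u),u.mean(),v.mean(),at_z(n,u.mean(),v.mean(),.057))
    cv2.imwrite(f"pics/g2{n}.png",cv2.resize(im[200:290,245:345,::-1],(600,540),interpolation=cv2.INTER_CUBIC))
    print("tcp px",proj(n,[p,p-[0,0,.019]]).round(1))
E
```

```text
time_s: 2.3
position: [0.5259, -0.2553, 0.1205]
orientation: [-0.134, 0.694, -0.694, 0.134]
force: [-0.2, -1.0, -0.2]
opening: 0.0501
t 2.3 pos [ 0.5259 -0.2553  0.1205] jaw yaw -68.14 down [-1.e-03  4.e-04 -1.e+00] q6 0.603 F [-0.2 -1.  -0.2] open 0.0501
turn tool y (rad): -0.0077 | shift before turn [-0.0059  0.06   -0.0044] | after turn [-0.0059  0.06   -0.0043]
top 181 355.10497237569064 224.79005524861878 [ 0.46107067 -0.2896802   0.057     ]
tcp px [[346.  192.4]
 [344.1 193.9]]
side 50 295.38 249.14 [ 0.53151676 -0.247149    0.057     ]
tcp px [[296.2 229.6]
 [295.6 237.1]]
```

View pics/g2side.png

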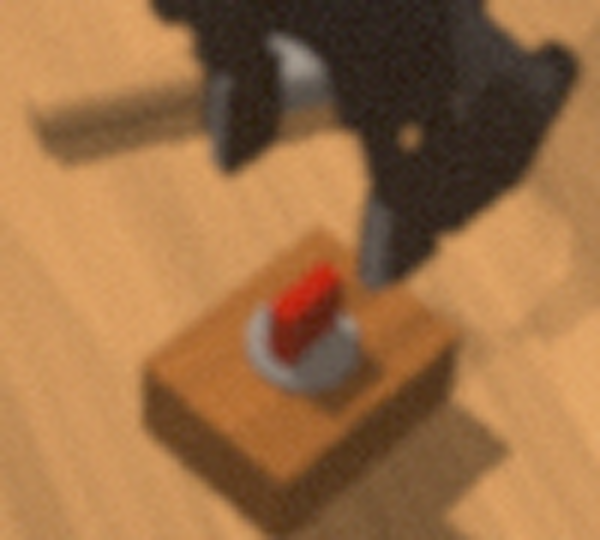

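The fingers straddle the wings correctly: jaw midpoint about (297,238), screw directly below at (295,249). Down, then close.

```bash
python3 -m jog '[[[0,-0.006,0],[-0.0055,0.015,-0.0042],0.05],[[0,0,0],[0,0.02,0],0.05],[[0,0,0],[0,0.015,0],0.05],[[0,0,0],[0,0.008,0],0.05],[[0,0,0],[0,0,0],0.05],[[0,0,0],[0,0,0],0.05],[[0,0,0],[0,0,0],0.05]]'; python3 -c "
from h import *
plan([.5297,-.2490,.060],112.3)"
```

```text
time_s: 3.1
position: [0.5311, -0.2488, 0.0632]
orientation: [0.136, -0.693, 0.694, -0.137]
force: [-0.2, 0.4, 0.0]
opening: 0.0505
t 3.1 pos [ 0.5311 -0.2488  0.0632] jaw yaw -67.7 down [ 1.4e-03 -9.0e-04 -1.0e+00] q6 0.609 F [-0.2  0.4  0. ] open 0.0505
turn tool y (rad): 0.0 | shift before turn [ 0.0013  0.0032 -0.0003] | after turn [ 0.0013  0.0032 -0.0003]
```

```bash
python3 -m jog '[[[0,0,0],[0.0008,0.0025,0],0.03],[[0,0,0],[0,0,0],0],[[0,0,0],[0,0,0],0],[[0,0,0],[0,0,0],0],[[0,0,0],[0,0,0],0],[[0,0,0],[0,0,0],0],[[0,0,0],[0,0,0],0],[[0,0,0],[0,0,0],0]]'; python3 -c "
from h import *
plan([.5297,-.2490,.060],112.3)"
```

```text
time_s: 3.9
position: [0.5298, -0.2488, 0.0601]
orientation: [0.137, -0.694, 0.694, -0.137]
force: [-0.5, -0.4, 4.5]
opening: 0.0087
t 3.9 pos [ 0.5298 -0.2488  0.0601] jaw yaw -67.7 down [ 5.e-04 -3.e-04 -1.e+00] q6 0.608 F [-0.5 -0.4  4.5] open 0.0087
turn tool y (rad): -0.0001 | shift before turn [0.0002 0.0001 0.0001] | after turn [0.0002 0.0001 0.0001]
```

Grasped (opening 8.7 mm on the 10 mm wing; TCP 26 mm above screw origin). Lift and turn the wings across the channel.

```bash
python3 -m jog '[[[0,0,0],[0,-0.02,0],0],[[0,0,0],[0,-0.04,0],0],[[0,0,0],[0,-0.04,0],0],[[0,0.115,0],[0,0,0],0],[[0,0.1154,0],[0,0,0],0],[[0,0,0],[0,0,0],0],[[0,0,0],[0,0,0],0]]'; python3 -c "
from h import *
plan([.5525,.0935,.16],-80.9)"
```

```text
time_s: 4.6
position: [0.5292, -0.2483, 0.159]
orientation: [-0.058, 0.705, -0.704, 0.057]
force: [0.4, -0.2, -0.8]
opening: 0.0086
t 4.6 pos [ 0.5292 -0.2483  0.159 ] jaw yaw -80.73 down [-1.2e-03  8.0e-04 -1.0e+00] q6 0.835 F [ 0.4 -0.2 -0.8] open 0.0086
turn tool y (rad): 0.003 | shift before turn [-0.0781 -0.0007 -0.3336] | after turn [-0.0771 -0.0007 -0.3338]
```

```bash
python3 -m jog '[[[0,0.003,0],[-0.0097,0,-0.0417],0],[[0,0,0],[-0.0097,0,-0.0417],0],[[0,0,0],[-0.0097,0,-0.0417],0],[[0,0,0],[-0.0097,0,-0.0417],0],[[0,0,0],[-0.0097,0,-0.0417],0],[[0,0,0],[-0.0097,0,-0.0417],0],[[0,0,0],[-0.0097,0,-0.0417],0],[[0,0,0],[-0.0097,0,-0.0417],0],[[0,0,0],[0,0,0],0],[[0,0,0],[0,0,0],0],[[0,0,0],[0,0,0],0]]'; python3 -c "
from h import *
plan([.5525,.0935,.11],-80.9)"
```

```text
time_s: 5.7
position: [0.5542, 0.0922, 0.1593]
orientation: [0.056, -0.705, 0.705, -0.055]
force: [0.2, 0.1, -0.7]
opening: 0.0087
t 5.7 pos [0.5542 0.0922 0.1593] jaw yaw -81.03 down [-9.e-04 -5.e-04 -1.e+00] q6 1.439 F [ 0.2  0.1 -0.7] open 0.0087
turn tool y (rad): -0.0023 | shift before turn [ 0.0014  0.0493 -0.0016] | after turn [ 0.0014  0.0493 -0.0016]
```

```bash
python3 -m jog '[[[0,0,0],[0.001,0.02,-0.001],0],[[0,0,0],[0,0.02,0],0],[[0,0,0],[0,0.009,0],0],[[0,0,0],[0,0,0],0],[[0,0,0],[0,0,0],0]]'
python3 - <<'E'
from h import *
plan([.5525,.0935,.11],-80.9)
p=np.array(sensors.state()["position"]); ims=[]
for n,c in(("top",(194,184)),("side",(248,147))):
    im,d=cams.camera(n); u,v=c; cv2.imwrite(f"pics/full_{n}1.png",im[:,:,::-1])
    ims.append(cv2.resize(im[v-30:v+30,u-25:u+25,::-1],(400,480),interpolation=cv2.INTER_CUBIC))
    q=proj(n,[p-[0,0,.048],p-[0,0,.026]])-[u-25,v-30]; print(n,"nose,origin crop px",(q*8).round(0))
    print([ (8*(proj(n,[[.5525,.0935,.054]])-[u-25,v-30])).round()])
cv2.imwrite("pics/s1.png",np.hstack(ims))
E
```

```text
time_s: 6.2
position: [0.5536, 0.0931, 0.1112]
orientation: [0.055, -0.705, 0.705, -0.055]
force: [0.6, -0.0, 0.0]
opening: 0.0087
t 6.2 pos [0.5536 0.0931 0.1112] jaw yaw -81.13 down [ 3.e-04 -0.e+00 -1.e+00] q6 1.442 F [ 0.6 -0.   0. ] open 0.0087
turn tool y (rad): -0.004 | shift before turn [ 0.001   0.0012 -0.0006] | after turn [ 0.001   0.0012 -0.0006]
top nose,origin crop px [[191. 219.]
 [180. 204.]]
[array([[194., 229.]])]
side nose,origin crop px [[198. 214.]
 [194. 154.]]
[array([[195., 238.]])]
```

View pics/s1.png

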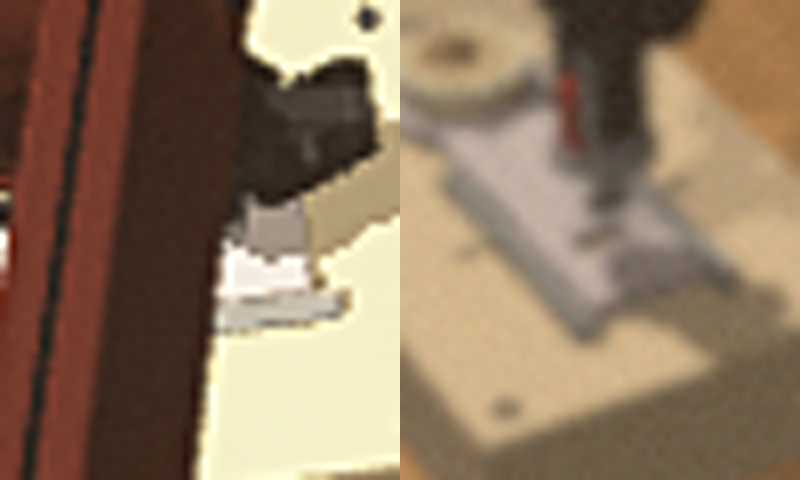

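Run:
```python
from h import *
f=lambda x,y,z: at_z("side",x/8+223,y/8+117,z)
print("slot",f(201,236,.054),"nose",f(206,208,.0632), "nose alt",f(203,212,.0632))
a=cv2.imread("pics/full_side1.png")[132:162,233:263]; cv2.imwrite("pics/s2.png",cv2.resize(a,(600,600),interpolation=cv2.INTER_CUBIC))
p=np.array(sensors.state()["position"]);print(20*(proj("side",[p-[0,0,.048],[.5525,.0935,.054]])-[233,132]))
```

```text
slot [0.5545977  0.09389265 0.054     ] nose [0.55703648 0.09504504 0.0632    ] nose alt [0.55546927 0.09329849 0.0632    ]
[[297.11946929 225.98914374]
 [287.62781935 295.18245799]]
```

View pics/s2.png

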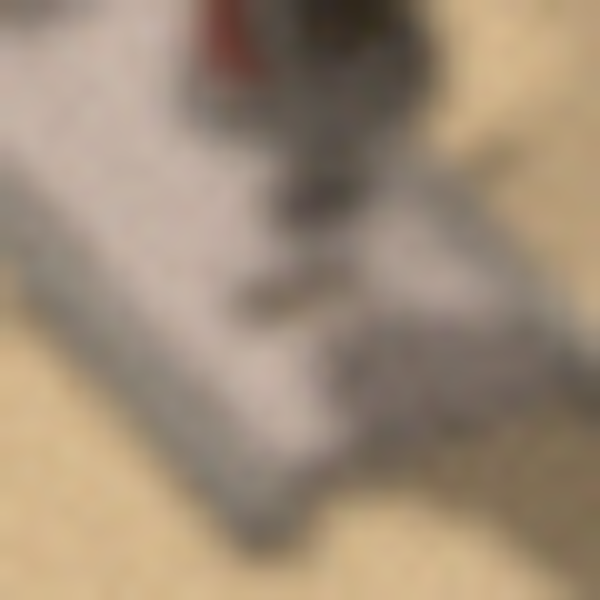

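```bash
python3 -m jog '[[[0,-0.004,0],[0.0017,0.003,0],0],[[0,0,0],[0,0.002,0],0],[[0,0,0],[0,0.002,0],0],[[0,0,0],[0,0.002,0],0],[[0,0,0],[0,0.001,0],0],[[0,0,0],[0,0,0],0],[[0,0,0],[0,0,0],0]]'; python3 -c "
from h import *
plan([.5518,.0930,.097],-80.9)"
```

```text
time_s: 7.0
position: [0.5516, 0.0936, 0.1008]
orientation: [-0.056, 0.705, -0.705, 0.056]
force: [-0.4, 0.1, -0.8]
opening: 0.0084
t 7.0 pos [0.5516 0.0936 0.1008] jaw yaw -80.84 down [ 0.  0. -1.] q6 1.438 F [-0.4  0.1 -0.8] open 0.0084
turn tool y (rad): 0.0011 | shift before turn [-0.0001  0.0038  0.0006] | after turn [-0.0001  0.0038  0.0006]
```

```bash
python3 -m jog '[[[0,0,0],[0,0.001,0],0],[[0,0,0],[0,0.001,0],0],[[0,0,0],[0,0.001,0],0],[[0,0,0],[0,0,0],0],[[0,0,0],[0,0,0],0]]'; python3 -c "
from h import *
plan([.5518,.0930,.097],-80.9)"
```

```text
time_s: 7.5
position: [0.5515, 0.0936, 0.0977]
orientation: [-0.057, 0.705, -0.705, 0.056]
force: [0.1, 0.7, -1.5]
opening: 0.0085
t 7.5 pos [0.5515 0.0936 0.0977] jaw yaw -80.85 down [-2.e-04  1.e-04 -1.e+00] q6 1.438 F [ 0.1  0.7 -1.5] open 0.0085
turn tool y (rad): 0.001 | shift before turn [-0.0002  0.0007  0.0007] | after turn [-0.0002  0.0007  0.0007]
```

The tip is in the arm's slot (nose about 4 mm below the arm top, no contact). I'll slide freely ahead about 10 mm, before pressing.

```bash
python3 -m jog '[[[0,0,0],[0,0,-0.002],0],[[0,0,0],[0,0,-0.002],0],[[0,0,0],[0,0,-0.002],0],[[0,0,0],[0,0,-0.002],0],[[0,0,0],[0,0,-0.002],0],[[0,0,0],[0,0,0],0],[[0,0,0],[0,0,0],0]]'; python3 -c "
from h import *
plan([.5512,.0955,.096],-80.9)"
```

```text
time_s: 8.2
position: [0.55, 0.1036, 0.0978]
orientation: [-0.056, 0.705, -0.705, 0.056]
force: [-1.0, -0.5, -1.0]
opening: 0.0088
t 8.2 pos [0.55   0.1036 0.0978] jaw yaw -80.84 down [-0.e+00  3.e-04 -1.e+00] q6 1.456 F [-1.  -0.5 -1. ] open 0.0088
turn tool y (rad): 0.0011 | shift before turn [0.0001 0.0018 0.0082] | after turn [0.0001 0.0018 0.0082]
```

```bash
python3 -m jog '[[[0,0,0],[0,0.001,0],0],[[0,0,0],[0,0.0005,0],0],[[0,0,0],[0,0.0005,0],0],[[0,0,0],[0,0,0],0],[[0,0,0],[0,0,0],0]]'
```

```text
time_s: 8.7
position: [0.55, 0.1034, 0.0958]
orientation: [-0.056, 0.705, -0.705, 0.056]
force: [-0.3, 0.8, -0.5]
opening: 0.0084
```

```bash
python3 -m jog '[[[0,0,0],[0,0.0003,0],0],[[0,0,0],[0,0.0002,0],0],[[0,0,0],[0,0,0],0],[[0,0,0],[0,0,0],0]]'
```

```text
time_s: 9.1
position: [0.55, 0.1034, 0.0953]
orientation: [-0.056, 0.705, -0.705, 0.056]
force: [0.4, 0.5, -0.3]
opening: 0.0085
```

```bash
python3 -m jog '[[[0,0,0],[0,0.0003,0],0],[[0,0,0],[0,0.0002,0],0],[[0,0,0],[0,0,0],0],[[0,0,0],[0,0,0],0]]'
```

```text
time_s: 9.5
position: [0.5501, 0.1034, 0.0951]
orientation: [0.056, -0.705, 0.705, -0.057]
force: [-0.4, -1.2, 3.0]
opening: 0.0086
```

Contact at about 3.5 N, at the strip level (TCP z 0.095). Now I feel along in small steps.

```bash
python3 -m jog '[[[0,0,0],[0,0,-0.0007],0],[[0,0,0],[0,0,-0.0008],0],[[0,0,0],[0,0,0],0],[[0,0,0],[0,0,0],0]]'
```

```text
time_s: 9.9
position: [0.5502, 0.1045, 0.0951]
orientation: [0.056, -0.705, 0.705, -0.057]
force: [-0.3, -3.4, 2.6]
opening: 0.0088
```

```bash
python3 -m jog '[[[0,0,0],[0,0,-0.0007],0],[[0,0,0],[0,0,-0.0008],0],[[0,0,0],[0,0,0],0],[[0,0,0],[0,0,0],0]]'
```

```text
time_s: 10.3
position: [0.5499, 0.1064, 0.0951]
orientation: [0.056, -0.705, 0.705, -0.057]
force: [0.6, -3.9, 4.3]
opening: 0.0084
```

```bash
python3 -m jog '[[[0,0,0],[0,0,-0.0007],0],[[0,0,0],[0,0,-0.0008],0],[[0,0,0],[0,0,0],0],[[0,0,0],[0,0,0],0]]'
```

```text
time_s: 10.7
position: [0.5495, 0.1079, 0.095]
orientation: [0.056, -0.705, 0.705, -0.057]
force: [0.7, -3.7, 4.6]
opening: 0.0085
```

```bash
python3 -m jog '[[[0,0,0],[0,0,-0.0007],0],[[0,0,0],[0,0,-0.0008],0],[[0,0,0],[0,0,0],0],[[0,0,0],[0,0,0],0]]'
```

```text
time_s: 11.1
position: [0.5492, 0.1094, 0.095]
orientation: [-0.056, 0.705, -0.705, 0.057]
force: [0.8, -4.0, 4.9]
opening: 0.0083
```

```bash
python3 -m jog '[[[0,0,0],[0,0,-0.0007],0],[[0,0,0],[0,0,-0.0008],0],[[0,0,0],[0,0,0],0],[[0,0,0],[0,0,0],0]]'
```

```text
time_s: 11.5
position: [0.5488, 0.111, 0.0948]
orientation: [-0.056, 0.705, -0.705, 0.056]
force: [1.4, -3.7, 4.9]
opening: 0.0085
```

```bash
python3 -m jog '[[[0,0,0],[0,-0.0001,-0.0007],0],[[0,0,0],[0,0,-0.0008],0],[[0,0,0],[0,0,0],0],[[0,0,0],[0,0,0],0]]'
```

```text
time_s: 11.9
position: [0.5476, 0.1127, 0.094]
orientation: [-0.057, 0.705, -0.705, 0.056]
force: [-0.2, -0.7, -0.9]
opening: 0.0084
```

```bash
python3 -m jog '[[[0,0,0],[0,0,-0.0007],0],[[0,0,0],[0,0,-0.0008],0],[[0,0,0],[0,0,0],0],[[0,0,0],[0,0,0],0]]'
```

```text
time_s: 12.3
position: [0.5482, 0.114, 0.0949]
orientation: [-0.056, 0.705, -0.705, 0.056]
force: [-0.2, 0.1, -0.0]
opening: 0.0087
```

Contact vanished at y about 0.112, so the slot is found. Its centre should be about 2.7 mm further along the channel than the drop; I center and lower gently.

```bash
python3 -m jog '[[[0,0,0],[0,0,-0.0006],0],[[0,0,0],[0,0.0007,0],0],[[0,0,0],[0,0.0006,0],0],[[0,0,0],[0,0,0],0],[[0,0,0],[0,0,0],0]]'
```

```text
time_s: 12.8
position: [0.5483, 0.1144, 0.0936]
orientation: [-0.056, 0.705, -0.705, 0.056]
force: [1.1, -0.5, -0.2]
opening: 0.0085
```

```bash
python3 -m jog '[[[0,0,0],[0,0.0003,0],0],[[0,0,0],[0,0.0003,0],0],[[0,0,0],[0,0,0],0],[[0,0,0],[0,0,0],0]]'
```

```text
time_s: 13.2
position: [0.5482, 0.1144, 0.093]
orientation: [-0.056, 0.705, -0.705, 0.056]
force: [-0.3, 0.2, -0.8]
opening: 0.009
```

```bash
python3 -m jog '[[[0,0,0],[0,0.0003,0],0],[[0,0,0],[0,0.0003,0],0],[[0,0,0],[0,0,0],0],[[0,0,0],[0,0,0],0]]'
```

```text
time_s: 13.6
position: [0.5482, 0.1144, 0.0923]
orientation: [-0.056, 0.705, -0.705, 0.056]
force: [0.6, 0.0, -1.4]
opening: 0.0085
```

```bash
python3 -m jog '[[[0,0,0],[0,0.0003,0],0],[[0,0,0],[0,0.0002,0],0],[[0,0,0],[0,0,0],0],[[0,0,0],[0,0,0],0]]'
```

```text
time_s: 14.0
position: [0.5482, 0.1144, 0.0919]
orientation: [-0.056, 0.705, -0.705, 0.056]
force: [0.2, -1.3, -0.4]
opening: 0.0083
```

The tip is passing the strip freely. Home is at TCP z of about 0.080.

```bash
python3 -m jog '[[[0,0,0],[0,0.0005,0],0],[[0,0,0],[0,0.0005,0],0],[[0,0,0],[0,0.0005,0],0],[[0,0,0],[0,0.0005,0],0],[[0,0,0],[0,0,0],0],[[0,0,0],[0,0,0],0]]'
```

```text
time_s: 14.6
position: [0.5481, 0.1144, 0.0898]
orientation: [-0.056, 0.705, -0.705, 0.056]
force: [-0.8, -0.5, -0.5]
opening: 0.0088
```

```bash
python3 -m jog '[[[0,0,0],[0,0.0007,0],0],[[0,0,0],[0,0.0008,0],0],[[0,0,0],[0,0.0007,0],0],[[0,0,0],[0,0.0008,0],0],[[0,0,0],[0,0,0],0],[[0,0,0],[0,0,0],0]]'
```

```text
time_s: 15.2
position: [0.5481, 0.1144, 0.0868]
orientation: [-0.057, 0.705, -0.705, 0.056]
force: [-0.2, -0.3, -0.4]
opening: 0.0085
```

```bash
python3 -m jog '[[[0,0,0],[0,0.001,0],0],[[0,0,0],[0,0.001,0],0],[[0,0,0],[0,0.001,0],0],[[0,0,0],[0,0.001,0],0],[[0,0,0],[0,0.001,0],0],[[0,0,0],[0,0,0],0],[[0,0,0],[0,0,0],0]]'
```

```text
time_s: 15.9
position: [0.5482, 0.1144, 0.0819]
orientation: [-0.056, 0.705, -0.705, 0.056]
force: [0.8, 0.2, -0.7]
opening: 0.0089
```

```bash
python3 -m jog '[[[0,0,0],[0,0.0005,0],0],[[0,0,0],[0,0.0005,0],0],[[0,0,0],[0,0,0],0],[[0,0,0],[0,0,0],0]]'
```

```text
time_s: 16.3
position: [0.5482, 0.1144, 0.0809]
orientation: [0.056, -0.705, 0.705, -0.056]
force: [0.6, 0.7, -0.6]
opening: 0.0088
```

```bash
python3 -m jog '[[[0,0,0],[0,0.0005,0],0],[[0,0,0],[0,0.0005,0],0],[[0,0,0],[0,0,0],0],[[0,0,0],[0,0,0],0]]'
```

```text
time_s: 16.7
position: [0.5483, 0.1144, 0.0802]
orientation: [0.056, -0.705, 0.705, -0.056]
force: [-1.7, -0.9, 2.5]
opening: 0.0085
```

```bash
python3 -m jog '[[[0,0,0],[0,0.0003,0],0],[[0,0,0],[0,0,0],0],[[0,0,0],[0,0,0],0]]'
```

```text
time_s: 17.0
position: [0.5483, 0.1144, 0.0801]
orientation: [0.056, -0.705, 0.705, -0.056]
force: [-2.4, -1.1, 6.0]
opening: 0.0086
```

Home: contact at TCP z = 0.0801, so the origin is at 0.054. Ease slightly, then make the quarter turn.

```bash
python3 -m jog '[[[0,0,0],[0,-0.0002,0],0],[[0,-0.1428,0],[0,0,0],0],[[0,-0.1428,0],[0,0,0],0],[[0,-0.1428,0],[0,0,0],0],[[0,-0.1428,0],[0,0,0],0],[[0,-0.1428,0],[0,0,0],0]]'; python3 -m jog '[[[0,-0.1428,0],[0,0,0],0],[[0,-0.1428,0],[0,0,0],0],[[0,-0.1428,0],[0,0,0],0],[[0,-0.1428,0],[0,0,0],0],[[0,-0.1428,0],[0,0,0],0],[[0,-0.1428,0],[0,0,0],0],[[0,0,0],[0,0,0],0],[[0,0,0],[0,0,0],0]]';  python3 -c "
from h import *
plan([.5483,.1144,.080],9.1)"
```

```text
time_s: 17.6
position: [0.5491, 0.1144, 0.0802]
orientation: [0.3, -0.64, 0.64, -0.302]
force: [1.5, -1.0, 1.7]
opening: 0.0088
time_s: 18.4
position: [0.5489, 0.1142, 0.0802]
orientation: [-0.537, 0.459, -0.46, 0.538]
force: [2.0, -1.3, 2.6]
opening: 0.0087
t 18.4 pos [0.5489 0.1142 0.0802] jaw yaw 8.93 down [ 1.5e-03 -1.0e-04 -1.0e+00] q6 -0.091 F [ 2.  -1.3  2.6] open 0.0087
turn tool y (rad): -0.0029 | shift before turn [-0.0003  0.0002 -0.0006] | after turn [-0.0003  0.0002 -0.0006]
```

Release: open slightly, then rise and look.

```bash
python3 -m jog '[[[0,0,0],[0,0,0],0.012],[[0,0,0],[0,0,0],0.02],[[0,0,0],[0,0,0],0.04],[[0,0,0],[0,0,0],0.04],[[0,0,0],[0,0,0],0.04],[[0,0,0],[0,-0.01,0],0.04],[[0,0,0],[0,-0.02,0],0.04],[[0,0,0],[0,-0.04,0],0.04],[[0,0,0],[0,-0.04,0],0.04],[[0,0,0],[0,-0.04,0],0.04],[[0,0,0],[0,0,0],0.04],[[0,0,0],[0,0,0],0.04]]'; python3 -m jog '[[[0,0,0],[0.045,0,-0.015],0.04],[[0,0,0],[0.045,0,-0.015],0.04],[[0,0,0],[0.045,0,-0.015],0.04],[[0,0,0],[0.045,0,-0.015],0.04],[[0,0,0],[0.045,0,-0.015],0.04],[[0,0,0],[0,0,0],0.04],[[0,0,0],[0,0,0],0.04]]'
python3 - <<'E'
from h import *
plan([.5489,.1142,.2],9.1); ims=[]
for n,c in(("top",(180,188)),("side",(245,142))):
    im,d=cams.camera(n); u,v=c; cv2.imwrite(f"pics/full_{n}2.png",im[:,:,::-1]); np.save(n+"2.npy",d)
    ims.append(cv2.resize(im[v-40:v+40,u-40:u+40,::-1],(400,400),interpolation=cv2.INTER_CUBIC))
    red=(im[...,0]>120)&(im[...,1]<60)&(im[...,2]<70); red[:v-30]=0; red[v+30:]=0; red[:,:u-35]=0; red[:,u+35:]=0
    W=cloud(n,d)[red]
    w=W[W[:,2]>.074] if red.any() else W
    print(n,red.sum(),"wing top z",np.nanpercentile(W[:,2],[50,95]).round(4),"rect",rect(w) if len(w)>3 else None)
cv2.imwrite("pics/f1.png",np.hstack(ims))
E
```

```text
time_s: 19.6
position: [0.5491, 0.1145, 0.232]
orientation: [-0.537, 0.458, -0.459, 0.539]
force: [-0.1, 1.1, -0.4]
opening: 0.0399
time_s: 20.3
position: [0.5089, -0.1203, 0.2282]
orientation: [0.538, -0.46, 0.458, -0.537]
force: [-0.2, 0.6, -0.7]
opening: 0.0401
t 20.3 pos [ 0.5089 -0.1203  0.2282] jaw yaw 8.98 down [-0.0026  0.0016 -1.    ] q6 -0.54 F [-0.2  0.6 -0.7] open 0.0401
turn tool y (rad): -0.0021 | shift before turn [-0.2253  0.0285  0.0762] | after turn [-0.2251  0.0285  0.0767]
top 20 wing top z [0.0801 0.0836] rect (array([546. , 112.8]), array([ 7.8, 24. ]), 9.19)
side 0 wing top z nan rect None
  return np.nanmean(a, axis, out=out, keepdims=keepdims)
```

View pics/f1.png

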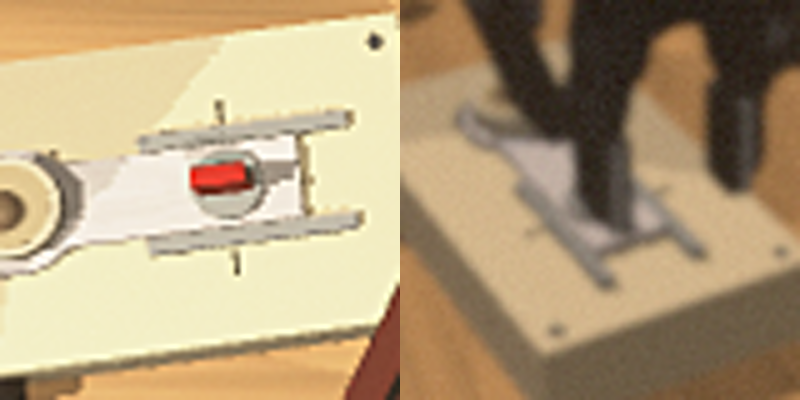

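Top view: wings at crop (222,178), lying along the channel (9.2° against the stage's 9.1–9.2°). The flange is flat on the arm, and the wing top is at about 0.082, which matches fully home. The gripper is well clear.

```bash
python3 -c "
from rig import manip
print(manip.job_done())"
```

```text
the job is handed in; nothing more can be done
None
```

The specimen arm is fastened to the stage with the red thumbscrew, and the job is handed in at about 20 s of the 72 s allowed.

- **Sliding and finding the slot:** I put the screw tip down into the arm's slot and slid arm and screw along the channel. The wrist force read about 3–5 N vertically while the tip was on the strip. Contact vanished close to the mark, where the tip dropped through the strip's slot.
- **Pushing home and turning:** The screw met no resistance on the way down, and the flange seated with the screw origin at about 54 mm, peaking at about 6 N. I then gave it a quarter turn, released it and moved the gripper clear.
- **Last checks:** The top camera shows the wings along the channel at 9.2° against the stage's 9.1–9.2°. The wing top measures 80–84 mm against the 82 mm expected when fully home.
- **What was less certain:** In the final side view the gripper hid the screw, so that camera could not confirm the result. The two cameras differed by about 3 mm early on, so I averaged them and corrected from views close to the slot. I never commanded the robot onto the dish, jar, brush or blue look-alike, but I did not measure them again at the end.

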